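# Find the box spanner that fits the connector nut

### The job

Find which of the three hanging box spanners fits the recessed hex nut of the connector on the jig's yellow seat: lift a spanner off its fork, try it on the nut, and if it does not fit hang it back in the rack and try another. Finish while still holding the fitting spanner by its grip, upright and pushed fully home on that nut, with the other two spanners hanging in the rack. Do not disturb the bottle, the tin or the screwdriver.

Things in the scene. Friction and masses are not known exactly. Their poses are not given: they have to be found in the camera images.
- spanner_small: small tubular box spanner, blue grip, for a 14 mm nut; 0.13 kg, 113 mm tall. Origin: centre of the open lower mouth, z up; 53 mm above the table while hanging. Hex tube 30 mm tall, 22 mm across flats, 25.4 over corners; its socket 16 mm across flats, 18 mm deep. Above it a round shaft 16 mm across, and a collar 44 mm across, 62 to 68 mm up.
- small_grip (a point): Grip point of the small spanner, on its axis 94 mm above its mouth. The hexagonal blue grip is 26 mm across flats and 45 mm tall (68 to 113 mm above the mouth). Flats of grip, tube and socket are parallel: they face the spanner's +x and every 60 degrees on. Axes those of the spanner.
- spanner_medium: medium tubular box spanner, orange grip, for a 21 mm nut; 0.16 kg, 113 mm tall. Origin: centre of the open lower mouth, z up; 53 mm above the table while hanging. Hex tube 30 mm tall, 29 mm across flats, 33.5 over corners; its socket 23 mm across flats, 18 mm deep. Above it a round shaft 16 mm across, and a collar 44 mm across, 62 to 68 mm up.
- medium_grip (a point): Grip point of the medium spanner, on its axis 94 mm above its mouth. The hexagonal orange grip is 26 mm across flats and 45 mm tall (68 to 113 mm above the mouth). Flats of grip, tube and socket are parallel: they face the spanner's +x and every 60 degrees on. Axes those of the spanner.
- spanner_large: large tubular box spanner, green grip, for a 28 mm nut; 0.2 kg, 113 mm tall. Origin: centre of the open lower mouth, z up; 53 mm above the table while hanging. Hex tube 30 mm tall, 36 mm across flats, 41.6 over corners; its socket 30 mm across flats, 18 mm deep. Above it a round shaft 16 mm across, and a collar 44 mm across, 62 to 68 mm up.
- large_grip (a point): Grip point of the large spanner, on its axis 94 mm above its mouth. The hexagonal green grip is 26 mm across flats and 45 mm tall (68 to 113 mm above the mouth). Flats of grip, tube and socket are parallel: they face the spanner's +x and every 60 degrees on. Axes those of the spanner.
- rack: Fixed tool rack with aluminium forks on a blue foot (120 x 270 x 12 mm); origin at the underside below the middle fork's centre, z up. Three forks at y = -90, 0, 90 mm (x = 0), each open towards the rack's -x, which faces the robot; one spanner hangs in each, in no fixed order, turned up to 30 degrees. Turned up to 17 degrees; rack and jig may swap sides.
- middle_fork (a point): Centre of the middle fork, at prong top, 115 mm up; rack's axes. A fork: two prongs along x (-34 to 46 mm), 8 mm thick, 24 mm apart, with lips 6 mm high at the front end (x -34 to -28), cross bar behind, no higher than the prongs. The collar rests on the prongs. To take out: raise 8 to 20 mm (more jams the tube on the prongs), draw out 90 mm or more along -x. Hang back in reverse.
- job_seat (a point): Floor centre of the round recess of the connector in the jig's middle, yellow seat, 26 mm above the table; z up, jig's axes. On the floor stands a fixed brass hex nut of 14, 21 or 28 mm across flats (varies), flats facing this frame's +x and every 60 degrees on. The fitting spanner, flats aligned within a few degrees, has 1 mm play all round and goes down until its mouth meets this floor.
- nut_top (a point): Centre of the top of that nut, 12 mm above the recess floor (38 mm above the table); the nut's upper 2.5 mm are bevelled. A spanner that is too small stops here, its mouth 12 mm above the floor.
- recess_rim (a point): Centre of the recess's rim, 18 mm above its floor (44 mm above the table). The recess is 29, 37 or 45 mm wide for the 14, 21 or 28 mm nut and takes only a tube of that size or less, so a spanner that is too large stops on this rim, its mouth 18 mm above the floor.
- jig: Fixed grey jig block, 86 x 226 x 20 mm, origin at the centre of its underside, z up; three connectors (square aluminium flange 58 mm, round recess with a hex nut of its own size in each) stand in a row on it, 75 mm apart along its y; only the middle one, on the yellow seat, is the job. Turned up to 17 degrees.
- flux_bottle: Small amber bottle, 38 mm across, 75 mm tall, stands loose between rack and jig; origin at the centre of its underside. Leave alone.
- tip_tin: Low brass tin, 48 mm across, 26 mm tall, loose; origin at the centre of its underside. Leave alone.
- screwdriver: Red-handled screwdriver, 160 mm long, lying along its x, loose; origin at its middle underside. Leave alone.

How it is judged (in metres and radians):
On the way:
1. a spanner has been lifted off the fork that carried it (z of any of spanner_small, spanner_medium, spanner_large in the frame of rack above 0.058 m), for 0.2 s.
At the end, for the whole second after the job is handed in: One spanner is held by the fingers (more than 2 N), upright within 0.1 rad, its mouth within 4 mm of the job seat's axis and less than 4 mm above the recess floor (it stands on the nut), and the other two spanners hang upright by their collars in the rack's forks, not touched by the fingers (((horizontal distance between spanner_small and job_seat below 0.004 m and z of spanner_small in the frame of job_seat below 0.004 m and angle between spanner_small's own z axis and vertical below 0.1 rad and contact force between the fingers and spanner_small above 2 N and z of spanner_medium in the frame of rack between 0.048 and 0.058 m and angle between each of spanner_medium, spanner_large's own z axis and vertical below 0.12 rad and x of spanner_medium in the frame of rack between -0.03 and 0.04 m and y of spanner_medium in the frame of rack between -0.115 and 0.115 m and contact force between the fingers and spanner_medium below 0.5 N and z of spanner_large in the frame of rack between 0.048 and 0.058 m and x of spanner_large in the frame of rack between -0.03 and 0.04 m and y of spanner_large in the frame of rack between -0.115 and 0.115 m and contact force between the fingers and spanner_large below 0.5 N) or (horizontal distance between spanner_medium and job_seat below 0.004 m and z of spanner_medium in the frame of job_seat below 0.004 m and angle between spanner_medium's own z axis and vertical below 0.1 rad and contact force between the fingers and spanner_medium above 2 N and z of spanner_small in the frame of rack between 0.048 and 0.058 m and angle between each of spanner_small, spanner_large's own z axis and vertical below 0.12 rad and x of spanner_small in the frame of rack between -0.03 and 0.04 m and y of spanner_small in the frame of rack between -0.115 and 0.115 m and contact force between the fingers and spanner_small below 0.5 N and z of spanner_large in the frame of rack between 0.048 and 0.058 m and x of spanner_large in the frame of rack between -0.03 and 0.04 m and y of spanner_large in the frame of rack between -0.115 and 0.115 m and contact force between the fingers and spanner_large below 0.5 N) or (horizontal distance between spanner_large and job_seat below 0.004 m and z of spanner_large in the frame of job_seat below 0.004 m and angle between spanner_large's own z axis and vertical below 0.1 rad and contact force between the fingers and spanner_large above 2 N and z of spanner_small in the frame of rack between 0.048 and 0.058 m and angle between each of spanner_small, spanner_medium's own z axis and vertical below 0.12 rad and x of spanner_small in the frame of rack between -0.03 and 0.04 m and y of spanner_small in the frame of rack between -0.115 and 0.115 m and contact force between the fingers and spanner_small below 0.5 N and z of spanner_medium in the frame of rack between 0.048 and 0.058 m and x of spanner_medium in the frame of rack between -0.03 and 0.04 m and y of spanner_medium in the frame of rack between -0.115 and 0.115 m and contact force between the fingers and spanner_medium below 0.5 N))); the arm keeps its last pose, push and grip.
It fails at once if the bottle was moved more than 30 mm or tipped (distance of flux_bottle from where it was at the start of the episode above 0.03 m or angle between flux_bottle's own z axis and vertical above 0.5 rad).
It fails at once if the tin was moved more than 30 mm or tipped (distance of tip_tin from where it was at the start of the episode above 0.03 m or angle between tip_tin's own z axis and vertical above 0.5 rad).
It fails at once if the screwdriver was moved more than 30 mm (distance of screwdriver from where it was at the start of the episode above 0.03 m).
It also fails if it takes over 72 s, if anything falls off the work surface, if the arm or the gripper's body presses on something with over 40 N, if the wrist force passes 120 N, or if a joint passes its speed limit or range.

### The arm

A 7-joint arm with a two-finger parallel gripper is mounted at the origin on the work surface. World frame = base frame: x ahead of the robot, y to its left, z up, the work surface at z = 0. Lengths are in mm, angles in rad, forces in N, time in s.
With the tool pointing down it reaches from about 400 to 900 mm from the base axis. Payload 5.5 kg.
Tool frame: the origin (TCP) lies at the very end of the fingers, on their centre line; the grasp point (between the pads) lies 19 mm behind it (robot.grip_depth is the z of the grasp point in the tool frame, in mm); z points along the fingers, y is the line along which they close (so a half turn about z gives the same grasp; the last joint's range is limited). The gripper opens to 92 mm and grips with 3 to 60 N. Pads are 19 mm wide; open, the fingers measure 130 mm over their backs; the gripper's body (75 mm by 190 mm) begins 47 mm behind the grasp point.
Start: joints at [-0.997, 0.501, -0.427, 1.55, 0.221, 1.138, -0.21], TCP at [198.745, 618.87, 226.729] pointing down, gripper open.
Joint ranges: [-2.88, 2.88], [-0.31, 2.03], [-1.54, 1.56], [0.2, 2.42], [-1.41, 4.55], [0.19, 2.02], [-2.57, 2.57]. Speed limits (rad/s): [2.57, 2.57, 3.14, 3.14, 3.14, 3.14, 3.14].

### API

Orientations are given as a unit quaternion [x, y, z, w].
In Python, from workcell import robot, cams, job, finder gives the robot as it stands. The module is installed in compiled form; this text tells all that it offers.
- The arm moves only by the shell command python3 -m pendant 'ROWS' [OPENING] [FORCE]. ROWS is JSON, a list of rows, each a list of 4 numbers: the shift along the world's x, y, z in mm, then the turn about the world's z in degrees. In form: [[x, y, z, twist], ...]. A call has 1 to 8 rows; each row is the pose to reach, as a shift and turn from the pose commanded when the call began; what a row does not reach only later rows make up. A row lasts 1/12 s, in which the tool goes at most 41.7 mm and 7.16 degrees, less where a joint would pass 70% of its speed; a pose out of reach is approached as far as the arm can. A call with a gripper value outside its range is refused whole. OPENING is the finger opening in mm, from 0 to 91.8, set as the call begins (- or left out, the last holds). The fingers move at their own pace and stop on an object; FORCE is the grip in N (left out, the last holds). Time passes only in rows, so rows that repeat a pose let the fingers close. It gives the time, the measured TCP pose, the force, the opening and the grip force at its end, in the units of the state.
- robot.sense(): the state, without advancing time (a new reading comes with each control period).
- cams.get_image(name): name is "scene" or "top" or "wrist"; returns the picture (384x512x3 uint8, red, green, blue); there is no depth.
- cams.camera_params(name): a dict with "K" (3x3 intrinsics, pixels), "R" (3x3) and "t" (3): a world point X has camera coordinates R X + t; the wrist camera has in their place "mount" (4x4, takes a point from camera to tool coordinates, whose origin is the TCP and whose axes are the flange's). Camera axes: x right, y down, z forward; pixel columns grow to the right and rows downward; lengths in mm; the calibration is good to about 2 mm. A picture is of the moment at which its call begins: read the wrist's pose just before it. camera_params takes no time and is no camera call.
- job.job_done(): hands the job in; it is judged then, once.
Trained networks look in the newest picture that a camera, given by its name, has taken for a name from the list of things; names that differ only in an ending like _2 or _b are one class to them, and where a whole thing is asked for, a point or a joint stands for the part that bears it (a point fixed in the world has none). Each returns a list of dicts, best first, with "confidence" (0 to 1); they miss things now and then, are a little off and sometimes report something else, mostly with a low value. They report only what shows in the picture. A call takes as long as a camera call.
- finder.search_frame(camera, thing): "extent" ([left, top, width, height] as shares, 0 to 1, of the picture: columns of its width, rows of its height, round what is visible of it).
- finder.tip_of(camera, thing): "position" ([column, row] as shares, 0 to 1, of the picture: columns of its width, rows of its height: a listed point, or the origin of a listed thing).
The state is a dict: "time_s": time; "joint_positions": joint angles; "joint_velocities": joint speeds; "joint_torque": joint torques, N m; "position": TCP position; "orientation": TCP orientation; "ft_force": force on the tool from outside, world axes, zero at the start; "ft_torque": the same for the moment, N m; "gripper_width": opening from 0.0 (shut) to 1.0 (fully open); "grasp_force": force on a finger pad.
Only numpy, scipy, OpenCV 4.12 (cv2) and the standard library are available. Lean on these libraries where they do the work, as an engineer would, in place of code of your own. Each camera call takes 0.05 s, during which the arm holds its last target. There are 200 camera calls.

## Working session

There is one attempt and no reset: what is moved stays moved. The work goes in short steps, Python scripts to look and compute and a shell command to move; the robot and the scene stay as the last step left them, time stands still between calls to the robot, and variables do not carry over. Pictures are saved under pics/ and viewed, at most 10 in all, crops included, and the job is handed in when it is done.

```bash
mkdir -p pics; cat > h.py <<'E'
import numpy as np, cv2
from workcell import robot, cams, job, finder
from scipy.spatial.transform import Rotation as Ro
def P(name):
    c=cams.camera_params(name)
    K=np.array(c["K"])
    if "mount" in c:
        s=robot.sense(); M=np.eye(4); M[:3,:3]=Ro.from_quat(s["orientation"]).as_matrix(); M[:3,3]=s["position"]
        W=np.linalg.inv(M@np.array(c["mount"])); R,t=W[:3,:3],W[:3,3]
    else: R,t=np.array(c["R"]),np.array(c["t"])
    return K@np.c_[R,t.reshape(3)]
def proj(p,X):
    q=p@np.r_[X,1]; return q[:2]/q[2]
def tri(obs):
    A=[]
    for p,(u,v) in obs: A+= [u*p[2]-p[0], v*p[2]-p[1]]
    A=[a/np.linalg.norm(a[:3]) for a in A]
    _,_,V=np.linalg.svd(np.array(A)); X=V[-1]; return X[:3]/X[3]
def atz(p,uv,z):
    M=np.c_[p[:,0],p[:,1],p[:,2]*z+p[:,3]]
    h=np.linalg.solve(M,np.r_[uv,1]); return h[:2]/h[2]
def snap(name,f):
    p=P(name); im=cams.get_image(name); cv2.imwrite("pics/"+f,im[:,:,::-1]); return p,im
def tip(cam,th,n=1):
    return [(np.array(d["position"])*[512,384],round(d["confidence"],2)) for d in finder.tip_of(cam,th)[:n]]
E
python3 - <<'E'
from h import *
s=robot.sense();print(s["position"],s["orientation"],s["ft_force"],s["gripper_width"])
ps={c:snap(c,c+"0.png")[0] for c in("top","scene","wrist")}
np.set_printoptions(precision=1,suppress=True)
for th in["small_grip","medium_grip","large_grip","middle_fork","job_seat","nut_top","recess_rim","jig","rack","flux_bottle","tip_tin","screwdriver"]:
    ob=[]
    for c in("top","scene"):
        r=tip(c,th)
        print(th,c,r)
        if r: ob.append((ps[c],r[0][0]))
    if len(ob)==2: print("   ",tri(ob))
a=[cv2.imread(f"pics/{c}0.png") for c in("top","scene","wrist")]
cv2.imwrite("pics/a.png",np.vstack([np.hstack(a[:2]),np.hstack([a[2],a[2]*0])])[:, :])
im=cv2.imread("pics/a.png");cv2.imwrite("pics/a.png",cv2.resize(im,(800,600),interpolation=cv2.INTER_AREA))
E
```

```text
[198.5996843 618.1703279 225.6806983] [ 1.54746011e-01  9.87953802e-01 -9.61759062e-04 -1.81344595e-04] [-0.29596081 -0.01344987 -0.03556217] 1.0007988203492457
small_grip top [(array([121.7, 236.8]), 0.88)]
small_grip scene [(array([353.9, 178.2]), 0.85)]
    [477.6 248.2 136.1]
medium_grip top [(array([ 78.6, 234.8]), 0.58)]
medium_grip scene [(array([388.5, 179.1]), 0.62)]
    [481.  330.2 149.3]
large_grip top [(array([162.8, 239.3]), 0.72)]
large_grip scene [(array([234.5, 260.8]), 0.67)]
    [587.8  93.1 -72. ]
middle_fork top [(array([126.7, 241.6]), 0.82)]
middle_fork scene [(array([355.3, 185.9]), 0.69)]
    [469.7 251.5 106.3]
job_seat top [(array([346.9, 237.3]), 0.56)]
job_seat scene [(array([169.3, 187.4]), 0.57)]
    [ 483.6 -252.5   24.6]
nut_top top [(array([355.5, 240.3]), 0.72)]
nut_top scene [(array([174.6, 181.6]), 0.97)]
    [ 471.5 -254.    40.2]
recess_rim top [(array([353.1, 235.5]), 0.88)]
recess_rim scene [(array([176. , 181.6]), 0.73)]
    [ 481.8 -245.5   49. ]
jig top [(array([344.2, 239. ]), 0.97)]
jig scene [(array([174.8, 192.8]), 0.89)]
    [ 479.3 -245.7    4.4]
rack top [(array([139.4, 244.5]), 0.77)]
rack scene [(array([346.1, 218.6]), 0.66)]
    [470.  249.1  -5.7]
flux_bottle top [(array([ 79. , 234.4]), 0.71)]
flux_bottle scene [(array([257.9, 196.3]), 0.52)]
    [617.8 171.4 266.7]
tip_tin top [(array([238.9, 207.3]), 0.9)]
tip_tin scene [(array([260.1, 223. ]), 0.58)]
    [556.4  16.4   7.1]
screwdriver top [(array([251.1, 155. ]), 0.84)]
screwdriver scene [(array([234.7, 260.3]), 0.63)]
    [690.9 -16.9  -2.5]
```

View pics/a.png

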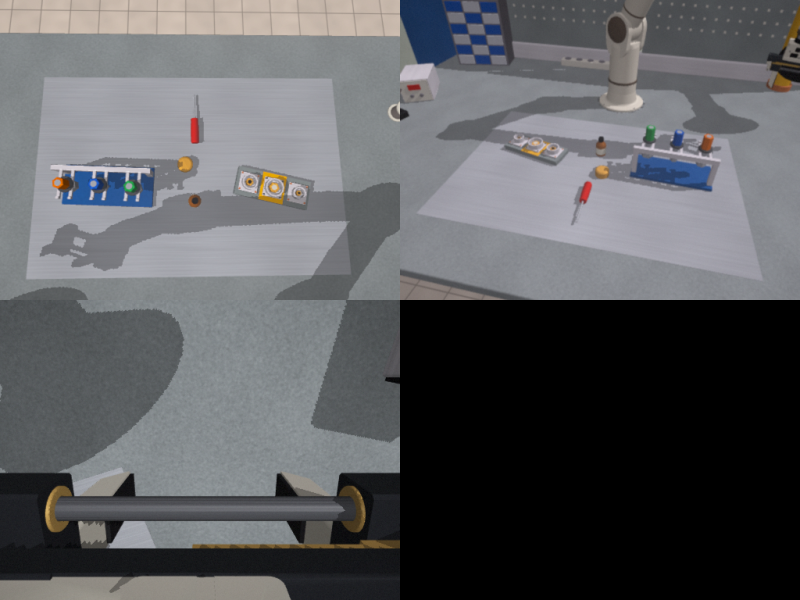

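The top view (800-px composite) shows the rack on the robot's left, with orange at (62,184), blue at (97,184) and green at (132,186). The jig is on the right with its yellow seat at (273,187), and the bottle, tin and screwdriver lie in between. Next I'll get the wrist camera geometry and a first colour-based fix.

```bash
python3 - <<'E'
from h import *
np.set_printoptions(precision=2,suppress=True)
c=cams.camera_params("wrist");print(np.array(c["K"]),np.array(c["mount"]))
top=cv2.imread("pics/top0.png");p=P("top")
hsv=cv2.cvtColor(top,cv2.COLOR_BGR2HSV)
def blob(lo,hi,box,z,n=""):
    m=cv2.inRange(hsv,np.array(lo),np.array(hi)); k=np.zeros_like(m);x0,y0,x1,y1=box;k[y0:y1,x0:x1]=m[y0:y1,x0:x1]
    _,_,st,ce=cv2.connectedComponentsWithStats(k); i=1+np.argmax(st[1:,4]); print(n,st[i],ce[i],atz(p,ce[i],z))
blob((5,150,100),(18,255,255),(60,215,110,260),155,"orange")
blob((105,120,90),(125,255,255),(108,222,136,250),155,"blue")
blob((50,80,40),(90,255,255),(150,220,190,260),155,"green")
blob((18,120,120),(32,255,255),(320,200,380,270),20,"yellow")
m=cv2.inRange(hsv,np.array((105,150,50)),np.array((125,255,255)));m[:, :70]=0
print("rack foot",cv2.minAreaRect(np.argwhere(m[:,:210]>0)[:,::-1].astype(np.float32)))
for n,(u,v) in dict(L=(318,232),M=(349,239),R=(380,247),rackTL=(68,214),rackTR=(198,216)).items(): print(n,atz(p,(u,v),44 if len(n)==1 else 115))
cr=[top[195:285,60:210],top[195:285,290:410]]
cv2.imwrite("pics/b.png",np.hstack([cv2.resize(cr[0],(440,264)),cv2.resize(cr[1],(352,264))]))
E
```

```text
[[335.01   0.   262.4 ]
 [  0.   335.01 188.42]
 [  0.     0.     1.  ]] [[   0.     -0.97   -0.26   69.6 ]
 [   1.      0.      0.     -0.93]
 [  -0.     -0.26    0.97 -156.81]
 [   0.      0.      0.      1.  ]]
orange [ 67 227  21  16 146] [ 76.26 235.21] [479.84 335.27]
blue [108 222  22  28 331] [114.82 235.21] [479.35 258.88]
green [158 231  18  16 155] [166.81 238.68] [471.72 155.  ]
yellow [331 219  36  43 504] [347.9  240.63] [ 474.07 -249.27]
rack foot ((137.5, 239.5), (49.0, 115.0), 90.0)
L [ 492.9  -173.76]
M [ 476.25 -245.34]
R [ 457.35 -316.59]
rackTL [528.11 371.98]
rackTR [522.46  97.28]
```

View pics/b.png

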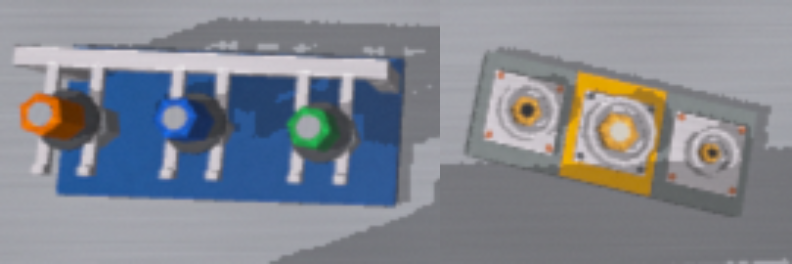

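The top crop (792×264) shows the middle yellow connector at (620,130) with the widest recess and nut. The left (527,108) is mid-size and the right (711,152) is small, so I'd expect the large green spanner to fit. I'm moving the wrist camera over the rack to measure.

```bash
python3 -m pendant '[[20,-35,5,2],[40,-70,10,4],[60,-105,15,7],[80,-140,20,9],[100,-175,25,11],[120,-210,30,14],[140,-245,35,16],[160,-280,40,18]]' 60 ; python3 -m pendant '[[20,-35,5,0],[40,-70,10,0],[60,-105,15,0],[75,-135,20,0],[75,-135,20,0],[75,-135,20,0]]'
cat > look.py <<'E'
from h import *
import sys
np.set_printoptions(precision=1,suppress=True)
f=sys.argv[1]; p,im=snap("wrist",f+".png"); np.save("pics/"+f+".npy",p)
s=robot.sense();print(s["position"],Ro.from_quat(s["orientation"]).as_matrix()[:2,1],s["ft_force"],s["time_s"])
for th in sys.argv[2:]: print(th,tip("wrist",th,2))
E
python3 look.py r1 large_grip small_grip medium_grip middle_fork spanner_large; 
```

```text
time_s: 2.02
position: [359.4, 337.1, 267.2]
orientation: [-0.003, 1.0, 0.0, 0.0]
ft_force: [0.6, 0.4, 0.0]
gripper_width: 0.656
grasp_force: 0.0
time_s: 2.52
position: [434.9, 201.9, 287.2]
orientation: [0.001, 1.0, 0.0, 0.001]
ft_force: [0.1, 0.7, 0.3]
gripper_width: 0.652
grasp_force: 0.0
[433.9 203.8 287. ] [-0.  1.] [ 0.8  0.9 -0.2] 2.5667
large_grip [(array([216.6, 215.9]), 0.89)]
small_grip [(array([311.8, 222.3]), 0.67)]
medium_grip [(array([410.1, 225.1]), 0.64)]
middle_fork [(array([307.6, 204.1]), 0.62), (array([135.1, 235.6]), 0.47)]
spanner_large [(array([228.3, 191.5]), 0.78)]
```

```bash
python3 -m pendant '[[-15,35,0,0],[-30,70,0,0],[-30,70,0,0],[-30,70,0,0]]'; python3 look.py r2 large_grip small_grip medium_grip middle_fork spanner_large
python3 -c "
import cv2,numpy as np
cv2.imwrite('pics/c.png',cv2.resize(np.hstack([cv2.imread('pics/r1.png'),cv2.imread('pics/r2.png')]),(800,300)))"
```

```text
time_s: 3.15
position: [401.8, 276.9, 286.7]
orientation: [-0.005, 1.0, 0.0, -0.0]
ft_force: [0.5, -0.6, 0.4]
gripper_width: 0.652
grasp_force: 0.0
[402.9 275.  286.5] [-0.  1.] [ 0.3 -0.6 -0.5] 3.2
large_grip [(array([136.7, 248.3]), 0.79)]
small_grip [(array([233.9, 253.4]), 0.85), (array([234.8, 233. ]), 0.72)]
medium_grip [(array([326.6, 254.2]), 0.82)]
middle_fork [(array([234.7, 234.4]), 0.75)]
spanner_large [(array([168.9, 216.8]), 0.96)]
```

View pics/c.png

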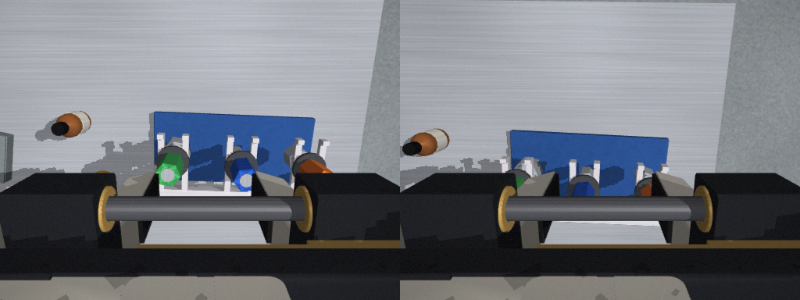

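The wrist views show green at (167,174) and blue at (241,180) in the left half, with the forks opening upwards (toward the robot) and the blue foot nearly square. Triangulating.

```bash
python3 - <<'E'
from h import *
np.set_printoptions(precision=1,suppress=True)
p1,p2=np.load("pics/r1.npy"),np.load("pics/r2.npy")
pt=P("top"); ps=P("scene")
D={"large":((216.6,215.9),(136.7,248.3)),"small":((311.8,222.3),(233.9,253.4)),"med":((410.1,225.1),(326.6,254.2)),"fork":((307.6,204.1),(234.7,234.4))}
for k,(a,b) in D.items(): print(k,tri([(p1,a),(p2,b)]),atz(p1,a,147 if k!="fork" else 115),atz(p2,b,147 if k!="fork" else 115))
for n,p in(("r1",p1),("r2",p2)):
    im=cv2.imread(f"pics/{n}.png");hsv=cv2.cvtColor(im,cv2.COLOR_BGR2HSV)
    m=cv2.inRange(hsv,np.array((105,150,50)),np.array((125,255,255)))
    # front edge of foot: topmost blue pixel per column -> line
    cols=[c for c in range(200 if n=="r1" else 150,390 if n=="r1" else 335)]
    pts=np.array([(c,np.argmax(m[:,c]>0)) for c in cols if m[:,c].any()],np.float32)
    vx,vy,x0,y0=cv2.fitLine(pts,cv2.DIST_HUBER,0,.01,.01).ravel()
    A=atz(p,(x0-80*vx,y0-80*vy),12);B=atz(p,(x0+80*vx,y0+80*vy),12)
    xs=np.where(m.any(0))[0]
    print(n,A,B,"yaw",-np.degrees(np.arctan2(*(B-A))), "foot ends",[ (c,np.argmax(m[:,c]>0)) for c in(xs[0]+2,xs[-1]-2)],[atz(p,(c,np.argmax(m[:,c]>0)),12) for c in(xs[0]+2,xs[-1]-2)])
im=cv2.imread("pics/r1.png")
cv2.imwrite("pics/d.png",cv2.resize(im[150:260,150:470],(800,275),interpolation=cv2.INTER_CUBIC))
E
```

```text
large [467.9 159.5 154.2] [470.5 158.4] [471.2 156.6]
small [480.  249.2 138.3] [476.9 247.9] [475.5 249.9]
med [478.3 340.5 145.7] [479.8 340.9] [475.4 339.4]
fork [469.5 248.1 114.1] [469.1 247.9] [469.2 248.2]
r1 [419.9 139.8] [428.4 346.5] yaw -2.346392921963024 foot ends [(np.int64(199), np.int64(143)), (np.int64(400), np.int64(151))] [array([419.1, 119.8]), array([429.7, 379.7])]
r2 [419.3 145.4] [427.9 355.4] yaw -2.340115174558478 foot ends [(np.int64(143), np.int64(167)), (np.int64(341), np.int64(177))] [array([418.8, 120.4]), array([429.3, 380.8])]
```

View pics/d.png

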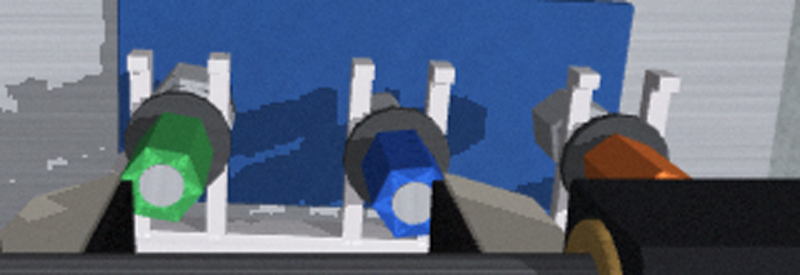

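The rack yaw is about −2.3°, the middle fork is at about (470,248,115) and the green grip at about (468,159). The heights fit the text. I'll take a closer look from above green to get its yaw and centre.

```bash
python3 -m pendant '[[16,-29,-13,0],[31,-58,-26,0],[46,-87,-39,0],[61,-115,-52,0],[61,-115,-52,0],[61,-115,-52,0]]' 60
python3 look.py g1 large_grip middle_fork
python3 - <<'E'
from h import *
im=cv2.imread("pics/g1.png");p=np.load("pics/g1.npy")
for z in(166,115,121): print(z,proj(p,(468.5,159,z)))
cv2.imwrite("pics/e.png",cv2.resize(im[120:280,170:360],(760,640*0+600),interpolation=cv2.INTER_CUBIC))
E
```

```text
time_s: 3.95
position: [465.2, 155.8, 233.8]
orientation: [0.001, 1.0, -0.001, -0.001]
ft_force: [0.3, 1.0, 0.7]
gripper_width: 0.653
grasp_force: 0.0
[464.9 157.9 234.5] [-0.  1.] [-0.2  0.5 -0.6] 4.0
large_grip [(array([268.4, 205.8]), 0.61)]
middle_fork [(array([499.7, 212.2]), 0.45)]
166 [267.74568253 207.42436006]
115 [266.88185991 188.91827378]
121 [266.96765696 190.75634513]
```

View pics/e.png

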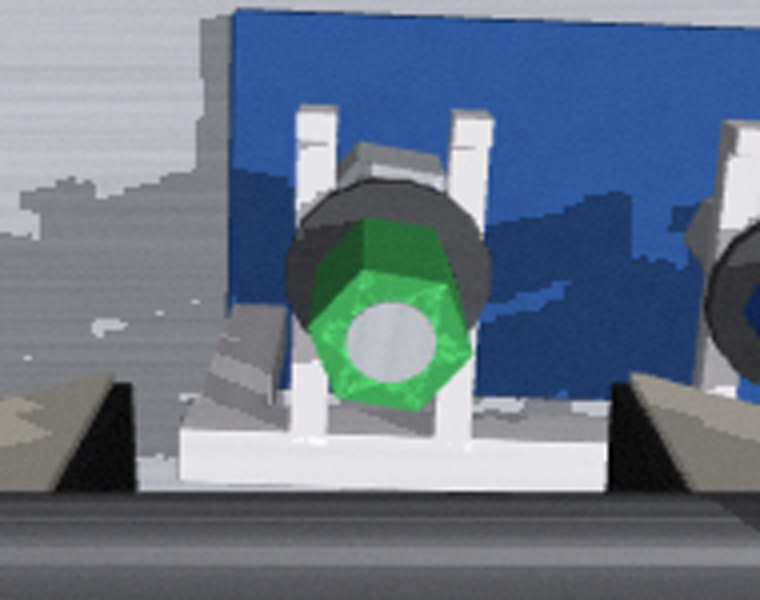

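The green hexagon's centre is near crop (391,340), which puts the grip at about (470,159). Its flats are tilted about 9°, so closing at 111° (twist +21) meets a flat. It also suits the jig, which sits at about −14° (equivalent to 106°). Grasping now.

```bash
python3 -m pendant '[[2,0,-10,7],[4,0,-20,14],[5,0,-45,21],[5,0,-75,21],[5,0,-100,21],[5,0,-107,21],[5,0,-107,21],[5,0,-107,21]]' 60 40
python3 -m pendant '[[0,0,0,0],[0,0,0,0],[0,0,0,0],[0,0,0,0],[0,0,0,0],[0,0,0,0]]' 10 40
python3 -m pendant '[[0,0,4,0],[0,0,8,0],[0,0,13,0],[0,0,13,0],[0,0,13,0]]'; python3 look.py g2 large_grip
```

```text
time_s: 4.77
position: [470.0, 159.9, 128.6]
orientation: [-0.185, 0.983, 0.0, 0.0]
ft_force: [0.5, 0.4, -0.3]
gripper_width: 0.653
grasp_force: 0.0
time_s: 5.27
position: [470.0, 158.8, 128.1]
orientation: [-0.184, 0.983, -0.0, 0.0]
ft_force: [-0.3, -0.5, 2.9]
gripper_width: 0.278
grasp_force: 39.8
time_s: 5.68
position: [470.0, 159.0, 141.1]
orientation: [-0.184, 0.983, 0.0, 0.0]
ft_force: [-0.8, 0.4, -2.8]
gripper_width: 0.281
grasp_force: 39.8
[469.8 158.8 140.9] [-0.4  0.9] [ 0.   0.3 -2.2] 5.7333
large_grip [(array([265.6, 261.3]), 0.76), (array([461.4, 282.5]), 0.59)]
```

The opening is 25.8 mm, so it is flat on flat, and the weight reads about 2 N. Drawing it out, then carrying it high to view the jig.

```bash
python3 -m pendant '[[-20,1,0,0],[-45,2,0,0],[-70,3,0,0],[-93,4,0,0],[-93,4,5,0],[-93,4,35,0],[-92,0,70,0],[-85,-20,90,0]]'
python3 -m pendant '[[20,-33,0,-1],[40,-66,0,-2],[60,-100,0,-3],[80,-134,0,-4],[100,-168,0,-5],[117,-202,0,-5],[130,-238,0,-5],[140,-277,0,-5]]'
python3 -m pendant '[[8,-38,0,0],[15,-76,0,0],[15,-90,0,0],[15,-90,0,0],[15,-90,0,0]]'; python3 look.py j1 nut_top recess_rim job_seat
```

```text
time_s: 6.45
position: [385.0, 142.1, 233.7]
orientation: [-0.187, 0.982, 0.001, 0.002]
ft_force: [1.7, 0.4, -2.9]
gripper_width: 0.278
grasp_force: 39.8
time_s: 7.12
position: [525.9, -139.2, 230.5]
orientation: [-0.142, 0.99, 0.0, 0.0]
ft_force: [1.2, -0.1, -3.0]
gripper_width: 0.278
grasp_force: 39.8
time_s: 7.53
position: [539.1, -229.2, 230.0]
orientation: [-0.14, 0.99, 0.0, -0.001]
ft_force: [0.2, 0.6, -2.9]
gripper_width: 0.278
grasp_force: 39.8
[ 539.5 -227.4  230.1] [-0.3  1. ] [ 0.2  0.6 -2.9] 7.5833
nut_top []
recess_rim []
job_seat []
```

```bash
python3 -m pendant '[[-15,-30,0,0],[-30,-60,0,0],[-30,-60,0,0],[-30,-60,0,0]]'; python3 look.py j2 nut_top recess_rim job_seat
python3 -c "
import cv2,numpy as np
cv2.imwrite('pics/f.png',cv2.resize(np.hstack([cv2.imread('pics/j1.png'),cv2.imread('pics/j2.png')]),(800,300)))"
```

```text
time_s: 8.07
position: [508.5, -289.8, 231.0]
orientation: [-0.139, 0.99, -0.0, -0.0]
ft_force: [0.9, 0.6, -2.2]
gripper_width: 0.284
grasp_force: 39.8
[ 509.7 -287.7  231. ] [-0.3  1. ] [ 0.9  0.8 -2.4] 8.1167
nut_top [(array([487.1, 257.2]), 0.32)]
recess_rim []
job_seat []
```

View pics/f.png

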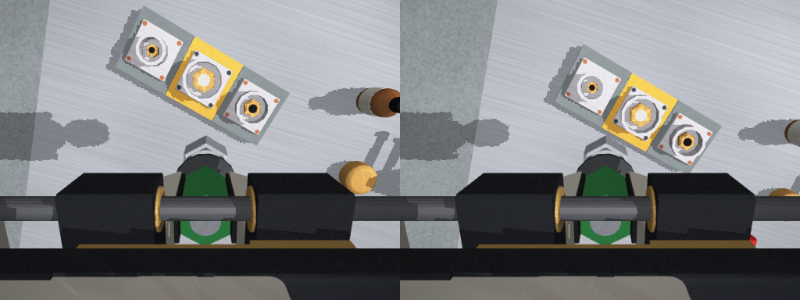

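The wrist views at (204,80) and (640,116) show the yellow seat with the widest recess. The jig row slopes 30.7°, giving a jig yaw of about −14.7°, and the spanner flats already sit at 106° (equivalent to −14°). I'll zoom in to locate the recess centre.

```bash
python3 - <<'E'
from h import *
np.set_printoptions(precision=1,suppress=True)
out=[]; C={}
for n,(cx,cy) in(("j1",(261,102)),("j2",(307,148))):
    im=cv2.imread(f"pics/{n}.png"); x0,y0=cx-45,cy-45
    cr=cv2.resize(im[y0:y0+90,x0:x0+90],(400,400),interpolation=cv2.INTER_CUBIC); k=400/90
    hs=cv2.cvtColor(cr,cv2.COLOR_BGR2HSV)
    # yellow seat hull with flange: min area rect of yellow (stays around flange)
    h=cv2.HoughCircles(cv2.GaussianBlur(cv2.cvtColor(cr,cv2.COLOR_BGR2GRAY),(0,0),2),cv2.HOUGH_GRADIENT,1.5,5,param1=120,param2=40,minRadius=50,maxRadius=130)
    if h is not None:
        for q in h[0][:6]: print(n,"circ",q[:2]/k+[x0,y0],q[2]/k)
        a=h[0][0]; cv2.circle(cr,(int(a[0]),int(a[1])),int(a[2]),(0,0,255),1)
    for g in range(0,400,50): cr[g,::4]=0; cr[::4,g]=0
    out.append(cr)
cv2.imwrite("pics/g.png",np.hstack(out))
for n in("j1","j2"):
    p=np.load(f"pics/{n}.npy")
    print(proj(p,(475,-250,44)),proj(p,(485,-250,44)),proj(p,(475,-250,38)))
E
```

```text
j1 circ [260.7 102.4] 23.467499
j1 circ [259.  103.7] 25.2225
j1 circ [259.  100.7] 25.289997
j1 circ [260.4 103.7] 22.218748
j1 circ [258.  102.7] 25.593748
j1 circ [259.4 102.1] 24.074999
j2 circ [308.4 146.4] 23.433748
j2 circ [309.4 148.7] 26.06625
j2 circ [307.4 147. ] 23.805
j2 circ [305.7 146.4] 22.28625
j2 circ [310.8 148.4] 26.808748
j2 circ [306.7 145. ] 21.543749
[260.2 102.6] [257.4 112.6] [260.2 102.6]
[308.8 148.8] [305.8 158.1] [308.1 148. ]
```

View pics/g.png

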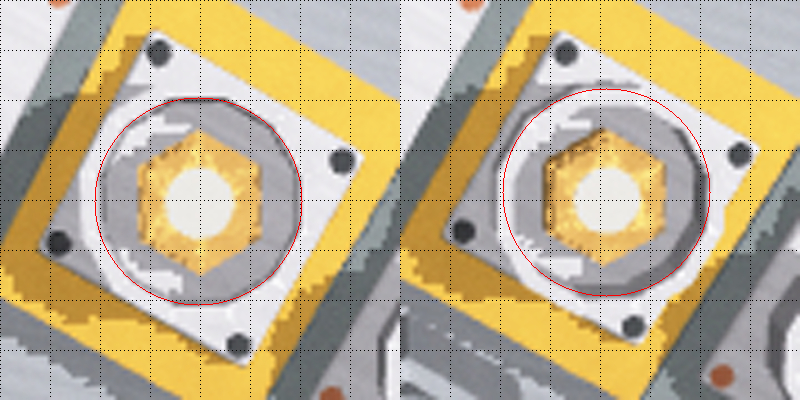

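The nut measures about 31–32 mm over corners, so it's the 28 mm one and large fits. Its flats are already parallel to the tool axes. Screws and nut centre agree in both views. I'll triangulate the seat and check where the spanner's tube corner sits in the tool frame.

```bash
python3 - <<'E'
from h import *
np.set_printoptions(precision=1,suppress=True)
c=cams.camera_params("wrist");K=np.array(c["K"]);M=np.array(c["mount"])
def PC(pos,a):
    a=np.radians(a);y=np.array([np.cos(a),np.sin(a),0]);z=np.array([0,0,-1.]);x=np.cross(y,z)
    T=np.eye(4);T[:3,:3]=np.c_[x,y,z];T[:3,3]=pos;return K@np.linalg.inv(T@M)[:3]
p1=PC((539.7,-228.1,230.7),106);p2=PC((509.7,-288.1,230.7),106)
for q1,q2,n,z in(((260.8,102.2),(307.1,146.1),"screws",44),((261.1,102.5),(308.1,147.3),"nut",38)):
    for A,B in((p1,p2),(np.load("pics/j1.npy"),np.load("pics/j2.npy"))):
        print(n,tri([(A,q1),(B,q2)]),atz(A,q1,z),atz(B,q2,z))
PT=K@np.linalg.inv(M)[:3]
for dx in(-4,0,4): print(dx,proj(PT,(20.8+dx,0,75)),"flat corners",proj(PT,(10.4+dx,18,75)),proj(PT,(10.4+dx,-18,75)))
print("collar far edge dx0",proj(PT,(22,0,7)),"grip top corner",proj(PT,(15,0,-38)))
im=cv2.imread("pics/j1.png")
for u in (256,260,263,267): print(u,im[165:215:1,u].mean(1).astype(int))
cr=cv2.resize(im[165:320,195:335],(540,600),interpolation=cv2.INTER_CUBIC)
k=600/155
for dx,col in((-4,(255,0,0)),(0,(0,0,255)),(4,(255,0,255))):
    for z,r in((75,20.8),(45,20.8),(-38,15.0)):
        pts=np.array([proj(PT,(r*np.cos(t)+dx,r*np.sin(t),z)) for t in np.radians(np.arange(0,360,60))])
        cv2.polylines(cr,[((pts-[195,165])*k).astype(int)],True,col,1)
cv2.imwrite("pics/i.png",cr)
E
```

```text
screws [ 475.3 -248.5   30.1] [ 475.2 -248.4] [ 474.  -250.8]
screws [ 474.5 -249.6   25.6] [ 474.4 -249.5] [ 472.8 -252.6]
nut [ 475.5 -248.1   36.7] [ 475.5 -248.1] [ 475.5 -248.4]
nut [ 474.8 -249.2   32.3] [ 474.7 -249.2] [ 474.3 -250.2]
-4 [262.6 177.2] flat corners [287.7 191.4] [237.5 191.4]
0 [262.6 171.7] flat corners [287.8 186. ] [237.4 186. ]
4 [262.6 166.1] flat corners [287.9 180.6] [237.3 180.5]
collar far edge dx0 [262.7 197.1] grip top corner [262.8 247.5]
256 [194 192 188 190 191 188 188 190 194 196 190 178  94  93  96  96  93  90
  93  92  93 106 152 191 193 195 190 141 157 190 187 183  35  34  43  55
  57  57  57  55  55  59  57  51  55  56  53  56  52  53]
260 [194 197 192 190 191 186 190 190 186 186  92  94  89  92  92  88  91  92
  92 109 190 193 195 198 190 137  97 145 192 192 193 190  37  40  41  56
  55  55  54  54  52  51  53  54  55  52  56  53  51  51]
263 [190 194 194 193 189 192 193 188 152 102 107 106 106 104 103 105 104 108
 151 214 203 212 186 167  99 101 106 154 198 196 190 145  35  39  42  57
  54  54  53  55  53  54  54  54  54  57  57  50  49  51]
267 [191 191 192 196 192 192 194 193 191 187 163 135 129 133 132 130 133 134
 127 129 161 189 194 194 194 189 105 137 194 192 191 148  36  39  52  57
  52  54  57  57  54  52  54  50  58  56  57  55  55  54]
```

View pics/i.png

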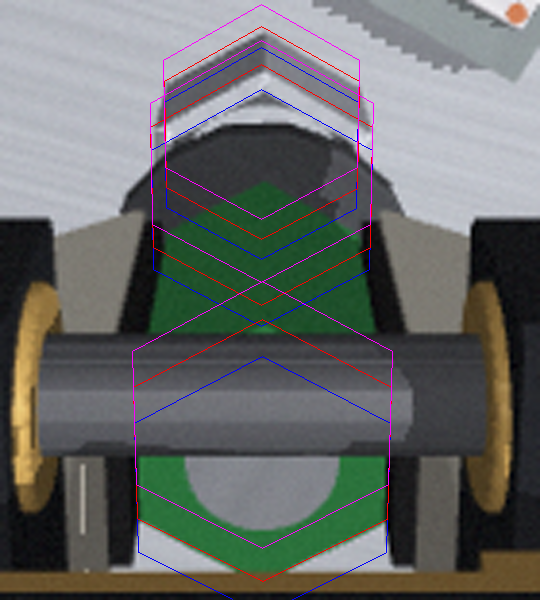

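The spanner sits in the tool within about 1 mm (mouth about −0.9 mm along tool x, upright). The nut is at (475.5,−248.2), so the TCP target is (474.6,−248.4). I'm moving above it and then going down gently.

```bash
python3 -m pendant '[[-12,13,-20,0],[-24,26,-45,0],[-35,39.7,-70,0],[-35,39.7,-95,0],[-35,39.7,-104,0],[-35,39.7,-104,0],[-35,39.7,-104,0],[-35,39.7,-104,0]]'
python3 -m pendant '[[0,0,-3,0],[0,0,-6,0],[0,0,-8,0],[0,0,-8,0],[0,0,-8,0]]'
python3 -m pendant '[[0,0,-2,0],[0,0,-4,0],[0,0,-4,0],[0,0,-4,0]]'
```

```text
time_s: 8.93
position: [476.5, -249.2, 128.3]
orientation: [-0.141, 0.99, -0.001, 0.001]
ft_force: [0.2, 0.5, -1.0]
gripper_width: 0.279
grasp_force: 39.8
time_s: 9.35
position: [474.7, -248.5, 118.7]
orientation: [-0.141, 0.99, 0.0, -0.0]
ft_force: [-0.0, -0.3, -2.7]
gripper_width: 0.281
grasp_force: 39.8
time_s: 9.68
position: [474.6, -248.4, 114.5]
orientation: [-0.141, 0.99, 0.0, -0.0]
ft_force: [0.3, 0.5, -2.7]
gripper_width: 0.282
grasp_force: 39.8
```

Past the rim level (119) with no force. Continuing onto the nut.

```bash
python3 -m pendant '[[0,0,-2,0],[0,0,-4,0],[0,0,-4,0],[0,0,-4,0]]'
python3 -m pendant '[[0,0,-2,0],[0,0,-3,0],[0,0,-3,0],[0,0,-3,0]]'
```

```text
time_s: 10.02
position: [474.5, -248.9, 110.6]
orientation: [-0.141, 0.99, -0.0, -0.0]
ft_force: [0.5, 0.2, -1.8]
gripper_width: 0.285
grasp_force: 39.8
time_s: 10.35
position: [474.3, -248.9, 107.5]
orientation: [-0.141, 0.99, -0.0, -0.0]
ft_force: [-1.0, -2.6, -3.3]
gripper_width: 0.281
grasp_force: 39.9
```

Mouth below the nut top, sliding on with little side force.

```bash
python3 -m pendant '[[0,0,-2,0],[0,0,-4,0],[0,0,-4,0],[0,0,-4,0]]'
python3 -m pendant '[[0,0,-1,0],[0,0,-2,0],[0,0,-3,0],[0,0,-3,0],[0,0,-3,0]]'
```

```text
time_s: 10.68
position: [474.4, -248.8, 103.4]
orientation: [-0.141, 0.99, -0.0, -0.0]
ft_force: [-1.4, -4.0, -4.5]
gripper_width: 0.281
grasp_force: 39.9
time_s: 11.1
position: [474.6, -248.9, 101.2]
orientation: [-0.141, 0.99, -0.0, -0.0]
ft_force: [-2.9, -2.8, 4.1]
gripper_width: 0.286
grasp_force: 39.9
```

Floor contact at z≈101, which is the expected seated height. One small push to confirm, then a check picture.

```bash
python3 -m pendant '[[0,0,-1,0],[0,0,-1,0],[0,0,-1,0],[0,0,-1,0]]'
python3 - <<'E'
from h import *
a=[]
for n,box in(("scene",(130,290,130,470)),("top",(190,290,50,420))):
    _,im=snap(n,n+"9.png"); y0,y1,x0,x1=box; a.append(cv2.resize(im[y0:y1,x0:x1,::-1],(800,300)))
cv2.imwrite("pics/k.png",np.vstack(a)); s=robot.sense(); print(s["position"],s["ft_force"],s["time_s"])
E
```

```text
time_s: 11.43
position: [474.8, -248.9, 101.2]
orientation: [-0.141, 0.99, -0.0, 0.0]
ft_force: [-6.7, -2.4, 11.9]
gripper_width: 0.279
grasp_force: 40.0
[ 474.74221367 -248.90123928  101.14516253] [-5.66695414 -2.95394395 11.58768141] 11.5333
```

View pics/k.png

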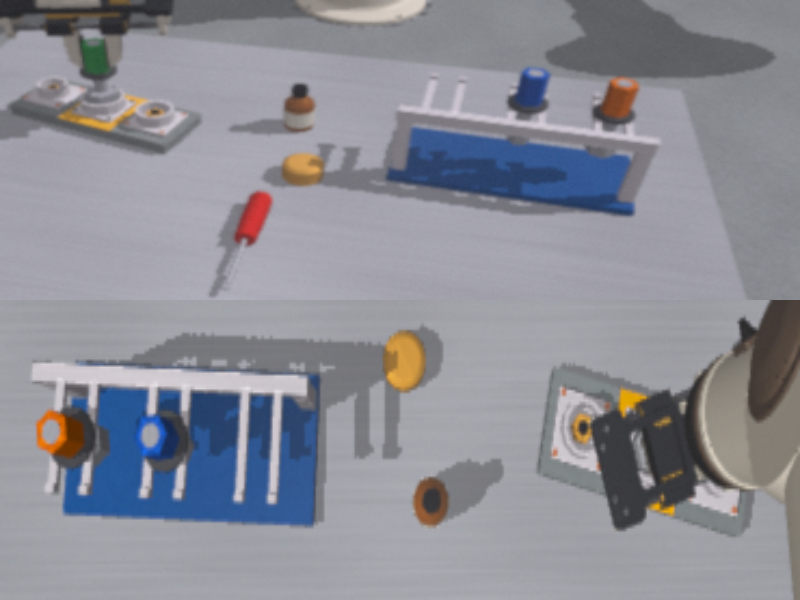

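The green spanner stands upright on the yellow seat's nut at (95,80). It stops firmly at the floor height, with z holding at 101.2 while the force rises. Blue (533,88) and orange (620,98) hang untouched, and the bottle, tin and screwdriver are in place.

```bash
python3 -c "
from workcell import job
print(job.job_done())"
```

```text
the job is handed in; nothing more can be done
None
```

I handed the job in with the large (green) spanner gripped upright and fully home on the yellow seat's 28 mm nut. The small and medium spanners were still hanging in the rack, and the bottle, tin and screwdriver were undisturbed. The hand-in call returned no verdict.

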